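Hold the round pressure flask down in the sprung test cradle

TASK

Swing the hasp with the red tab well clear of the case's sprung lid so that the lid springs open, then take the round blue flask out by its neck. Set it upright in the yellow ring of the sprung cradle and push it down until the ring is fully down on its black sleeve; finish while still holding the flask pressed down there, do not let up or let go. Leave the case open and the other things where they are.

Things in the scene. Friction and masses are not known exactly. Their poses are not given: they have to be found in the camera images.
- case: Fixed aluminium tool case, 190 (x) by 210 (y) by 118 mm high without lid, walls 5 mm; origin under its centre, z up, its front wall (with the hasp) faces its own -x. Grey foam on the floor, top 30 mm above the bench, with a round nest in the middle in which the flask stands. The case does not move when pushed. It and the cradle may be on either side of the bench.
- lid (a joint): Hinge angle of the case's flat lid (8 mm thick, top at 126 mm when shut), hinged along the case's rear (+x) rim: 0 shut, 1.8 rad wide open, leaning back. A spring opens it by itself in 1 to 2 s once the hasp is off, and keeps it open; while the hasp's hook lies over the lid's front edge it cannot rise.
- hasp (a joint): Hasp angle: 0 = upright, steel hook over the lid's front edge; grows as its top swings away from the case (to the case's -x) and down; 1.57 = level, stop at 1.9. The hook clears the lid from about 0.3. Slightly stiff hinge (0.04 N m), stays where left. Hinge axis along the case's y, 102 mm in front of the case's centre (7 mm off the wall), 80 mm above the bench.
- hasp_tab (a point): Top of the hasp's red tab, middle of its upper edge, 95 mm from the hinge axis; shut it is 175 mm above the bench. The tab is 10 mm thick (case x), 34 mm wide (case y), standing free for the upper 40 mm above the lid: push it from behind (from above the lid) away from the case, or pinch it.
- flask: Loose round steel flask: blue ball 60 mm across with a yellow belt, and a straight steel neck 28 mm across, 92 mm high overall, 0.22 to 0.42 kg. Origin at the bottom of the ball, z along the neck; ball centre 30 mm up, neck free from 58 to 92 mm. In the case its origin is about 19 mm above the bench, its neck below the rim.
- flask_neck (a point): Grip point on the flask's axis, mid-neck, 78 mm above the flask's origin.
- cradle: Fixed sprung cradle: green base plate 130 by 200 by 12 mm, with an upright black sleeve 86 mm across in its middle whose top is 45 mm above the bench. Origin under its centre.
- ring (a joint): How far the yellow ring is pressed down, m: 0 up (a gap of 20 mm with a spring in it shows between ring and sleeve), 0.020 fully down on the sleeve. The spring starts at about 6 N and takes about 14 N fully down; the flask's own weight does not move it, and it springs back if released.
- ring_top (a point): Centre of the yellow ring's upper face (77 mm above the bench when up). The ring is 82 mm across, hole 48 mm, 12 mm thick, and slides straight down. The flask's ball seats in the hole with its bottom 12 mm below this point.
- plug: Bystander: small brass plug, cylinder 24 mm across, 22 mm high, standing on the cradle's green base plate; origin under its centre.
- bearing: Bystander: steel bearing ring, 32 mm across, 10 mm high, lying on the grey foam inside the case.
- wrench: Bystander: steel wrench, 170 mm, lying on the bench; origin at the middle of its underside.
- screwdriver: Bystander: screwdriver, 180 mm, lying on the bench; origin at the middle of its underside.
- can: Bystander: can with blue label, 72 mm across, 110 mm high; origin under its centre.
- glue: Bystander: glue bottle with red cap, 48 mm across, 130 mm high; origin under its centre.
- bowl: Bystander: open steel bowl, 100 mm across, 40 mm high; origin under its centre.

How it is judged:
On the way, in this order (a step that is already met when the one before it is completed fails the run):
1. the hasp is swung off the lid (value of joint hasp above 0.45 rad), for 0.1 s.
2. the flask is lifted out of the case (height (world z) of flask above 0.1 m), for 0.1 s.
At the end, for the whole second after the job is handed in: The robot still holds the flask down: ring pressed at least 16 of 20 mm by the flask (over 5 N on it, robot pressing the flask over 3 N), flask within 8 mm of the ring's axis and 0.2 rad of upright, hasp beyond 0.45 rad, lid beyond 1.2 rad (value of joint ring above 0.016 m and contact force between flask and cradle above 5 N and contact force between any of the fingers, the arm and flask above 3 N and horizontal distance between flask and ring_top below 0.008 m and angle between flask's own z axis and vertical below 0.2 rad and value of joint hasp above 0.45 rad and value of joint lid above 1.2 rad); the arm keeps its last pose, push and grip.
It fails at once if another thing on the bench, in the case or on the cradle is moved by more than 4 cm (distance of any of plug, bearing, wrench, screwdriver, can, glue, bowl from where it was at the start of the episode above 0.04 m).
It also fails if it takes over 51 s, if anything falls off the work surface, if the arm or the gripper's body presses on something with over 40 N, if the wrist force passes 120 N, or if a joint passes its speed limit or range.

ROBOT

A 7-joint arm with a two-finger parallel gripper is mounted at the origin on the work surface. World frame = base frame: x ahead of the robot, y to its left, z up, the work surface at z = 0. Lengths are in m, angles in rad, forces in N, time in s.
With the tool pointing down it reaches from about 0.35 to 0.9 m from the base axis. Payload 8.1 kg.
Tool frame: the origin (TCP) lies midway between the tips of the shut fingers; the grasp point (between the pads) lies 19 mm behind it; z points along the fingers, y is the line along which they close (so a half turn about z gives the same grasp; the last joint's range is limited). The gripper opens to 92 mm and grips with 3 to 60 N. Pads are 19 mm wide; open, the fingers measure 130 mm over their backs; the gripper's body (75 mm by 190 mm) begins 47 mm behind the grasp point.
Start: joints at [-0.103, 0.434, 0.025, 1.573, -0.012, 1.134, -0.075], TCP at [0.625, -0, 0.227] pointing down, gripper open.
Joint ranges: [-2.62, 2.62], [-0.44, 2.09], [-1.27, 1.32], [0.08, 2.57], [-1.32, 4.46], [0.12, 2], [-2.74, 2.74]. Speed limits (rad/s): [2.22, 2.22, 3.01, 3.01, 3.14, 3.14, 3.14].

INTERFACE

Orientations are given as a rotation vector (axis times angle).
In Python, from cell import read_state, vision, manip gives the robot as it stands.
- The arm moves only by the tool advance, called after "Call:" by a JSON object that holds its "api" and its "payload", one argument or row to a line. Schema: {"type":"object","properties":{"deltas":{"type":"array","items":{"type":"array","prefixItems":[{"type":"array","items":{"type":"number"},"minItems":3,"maxItems":3},{"type":"array","items":{"type":"number"},"minItems":3,"maxItems":3},{"type":"number"}],"minItems":3,"maxItems":3},"minItems":1,"maxItems":10},"force":{"type":"number"},"only":{"type":"string"},"quiet":{"type":"boolean"},"lines":{"type":"string"}},"required":["deltas"],"additionalProperties":false}. deltas is a list of rows, 1 to 10 of them, each written [[rx, ry, rz], [dx, dy, dz], opening]: a rotation vector rx, ry, rz in fractions of the full range, 1 being 360 degrees, then dx, dy, dz in shares of 0.3 m (1.0 is 0.3 m), then the finger opening in m; each row shifts and turns the commanded pose from where the row before left it, along the tool's axes as they then stand; what a row does not reach is not made up. A row lasts 1/12 s, in which the tool goes at most 0.0417 m and 0.125 rad, less where a joint would pass 70% of its speed; a pose out of reach is approached as far as the arm can. The fingers move at their own pace and stop on an object; force is the grip in N (left out, the last holds). Time passes only in rows, so rows that do not move let the fingers close. The tool returns the time, the measured TCP pose, the force, the opening and the grip force at its end. only (a regular expression) keeps the lines of the reply that match it, lines (a string "A,B") keeps lines A to B, and quiet returns only ok. Shift and turn numbers lie between -1 and 1, and a call with a number outside is refused. Input that does not fit is refused with a message, and nothing moves.
- read_state(): the state, without advancing time (a new reading comes with each control period).
- vision.snapshot(name): name is "scene" or "side" or "wrist"; returns a dict with "color" (420x560x3 uint8, red, green, blue), "range_z" (420x560 float32, m along the optical axis (not along the pixel's ray), 0 where there is no reading), "intrinsics" (3x3 intrinsics, pixels), "dist" ([k1, k2, p1, p2, k3] as OpenCV has them; the pictures are not rectified), "rvec" (rotation vector, rad) and "tvec" (3), from world to camera coordinates, as OpenCV has them. Camera axes: x right, y down, z forward; pixel columns grow to the right and rows downward; lengths in m; the calibration is good to about 2 mm. A picture is of the moment at which its call begins.
- manip.hand_in(): hands the job in; it is judged then, once.
The state is a dict: "clock": time; "joint_positions": joint angles; "joint_velocities": joint speeds; "effort": joint torques, N m; "tool_pos": TCP position; "tcp_rot": TCP orientation; "wrist_force": force on the tool from outside, world axes, zero at the start; "moment": the same for the moment, N m; "opening": finger opening in m; "grasp_force": force on a finger pad.
Only numpy, scipy, OpenCV 4.12 (cv2) and the standard library are available. Lean on these libraries where they do the work, as an engineer would, in place of code of your own. Each camera call takes 0.05 s, during which the arm holds its last target. There are 200 camera calls.

## Working session

There is one attempt and no reset: what is moved stays moved. The work goes in short steps, Python scripts to look and compute and a tool call to move; the robot and the scene stay as the last step left them, time stands still between calls to the robot, and variables do not carry over. Pictures are saved under pics/ and viewed, at most 10 in all, crops included, and the job is handed in when it is done.

```bash
mkdir -p pics; cat > h.py <<'E'
import numpy as np, cv2
from cell import read_state, vision, manip
def snap(n,f=None):
    s=vision.snapshot(n); np.savez('/tmp/%s.npz'%n,**s)
    if f: cv2.imwrite('pics/'+f,s['color'][:,:,::-1])
    return s
def load(n): return dict(np.load('/tmp/%s.npz'%n))
def cloud(s):
    z=s['range_z']; h,w=z.shape
    u,v=np.meshgrid(np.arange(w),np.arange(h))
    p=cv2.undistortPoints(np.stack([u,v],-1).reshape(-1,1,2).astype(float),s['intrinsics'],s['dist']).reshape(h,w,2)
    P=np.concatenate([p*z[...,None],z[...,None]],-1)
    R=cv2.Rodrigues(s['rvec'])[0]
    W=(P-s['tvec'].reshape(3))@R
    W[z==0]=np.nan
    return W
E
python3 - <<'E'
from h import *
a=snap('scene'); b=snap('side')
cv2.imwrite('pics/a1.png',cv2.resize(a['color'][:,:,::-1],(800,600)))
cv2.imwrite('pics/b1.png',cv2.resize(b['color'][:,:,::-1],(800,600)))
print(read_state())
E
```

```text
{'clock': 0.1, 'joint_positions': array([-0.10258841,  0.43516503,  0.02497675,  1.57399228, -0.01161304,
        1.13399789, -0.07508725]), 'joint_velocities': array([-6.01633225e-04, -2.13950256e-03,  1.28798333e-03, -2.61115432e-03,
        8.39151483e-04,  2.87300877e-05,  1.60560326e-03]), 'effort': array([ 2.76666542e-03, -6.69124532e+01,  9.87763703e-01, -3.15145969e+01,
       -6.05509384e-02,  3.73947364e-02,  1.19628339e-04]), 'tool_pos': array([ 6.24547277e-01, -5.72662742e-05,  2.26021546e-01]), 'tcp_rot': array([-2.22087931e+00, -2.22070943e+00,  1.70030062e-03]), 'wrist_force': array([-0.6515558 , -0.11072303, -0.45279589]), 'moment': array([-0.0435768 ,  0.03935421, -0.06557095]), 'grasp_force': 0.0, 'opening': 0.09172592557334193}
```

View pics/a1.png

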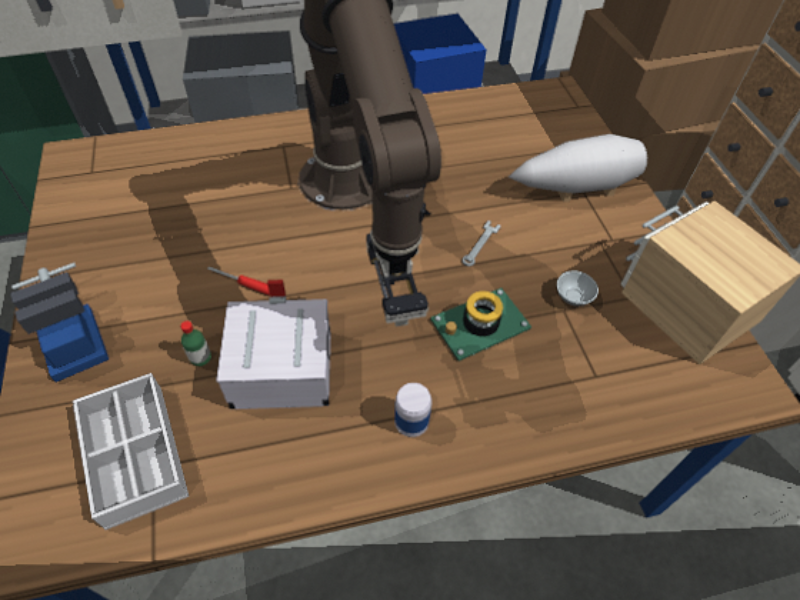

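View pics/b1.png

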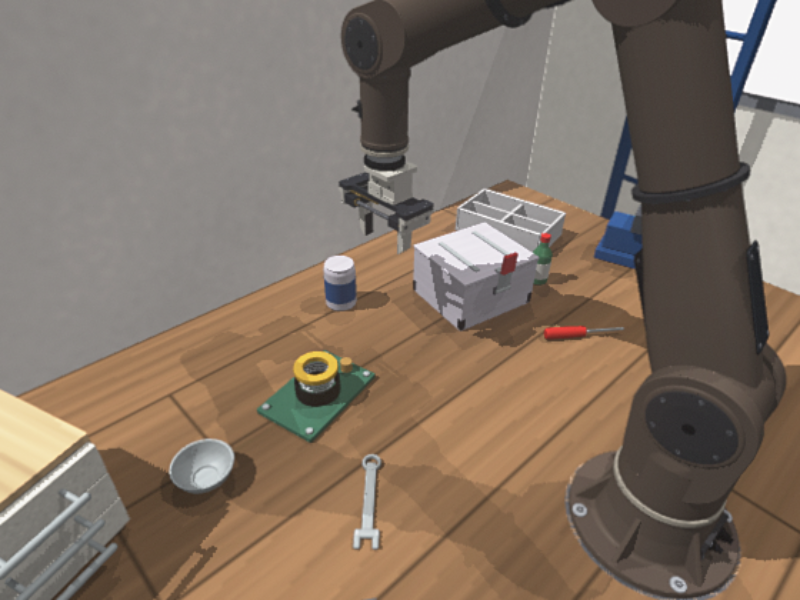

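The scene view shows the case on the left (lid centre about (275,340)) and the cradle with its yellow ring at (484,306). The side view shows the red tab at (509,263), facing the robot, and the ring at (316,367).

```bash
python3 - <<'E'
from h import *
P=[];C=[]
for n in('scene','side'):
    s=load(n);W=cloud(s).reshape(-1,3);c=s['color'].reshape(-1,3).astype(int)
    r,g,b=c.T; z=W[:,2]
    hsv=cv2.cvtColor(s['color'],cv2.COLOR_RGB2HSV).reshape(-1,3).astype(int)
    red=((hsv[:,0]<6)|(hsv[:,0]>174))&(hsv[:,1]>150)&(z>.1)&(W[:,0]<1)&(W[:,0]>.3)&(abs(W[:,1])<.6)
    print(n,'red',red.sum(),np.nanmin(W[red],0),np.nanmax(W[red],0),np.nanmedian(W[red],0))
    yel=(abs(hsv[:,0]-25)<6)&(hsv[:,1]>150)&(z>.07)&(z<.085)&(W[:,1]<0)&(W[:,1]>-.4)&(W[:,0]>.4)&(W[:,0]<.9)
    if yel.sum():
        p=W[yel]; (cx,cy),rad=cv2.minEnclosingCircle(p[:,:2].astype(np.float32)); print('ring',yel.sum(),cx,cy,rad,np.median(p[:,2]))
    lid=(z>.118)&(z<.131)&(hsv[:,1]<60)&(W[:,0]<1)&(W[:,0]>.4)&(W[:,1]>.03)&(W[:,1]<.6)
    p=W[lid][:,:2].astype(np.float32); print('lid',len(p),cv2.minAreaRect(p),cv2.boxPoints(cv2.minAreaRect(p)),np.median(W[lid][:,2]))
    R=cv2.Rodrigues(s['rvec'])[0];print('cam',-R.T@s['tvec'].ravel())
    x=(z>.02)&(z<.3)&(W[:,0]>.3)&(W[:,0]<1.1)&(abs(W[:,1])<.6)
    P.append(W[x]);C.append(s['color'].reshape(-1,3)[x])
P=np.concatenate(P);C=np.concatenate(C);o=np.argsort(P[:,2])
im=np.zeros((560,800,3),np.uint8)
for p,c in zip(P[o],C[o]):
    i=int((1.0-p[0])*900);j=int((.45-p[1])*900)
    if 0<=i<560 and 0<=j<800: im[i,j]=c[::-1]
cv2.imwrite('pics/top.png',cv2.dilate(im,np.ones((3,3))))
E
```

```text
scene red 177 [ 0.47171454 -0.42628444  0.1169103 ] [ 0.53107687 -0.20677102  0.17941685] [ 0.48280583 -0.23058035  0.14499173]
lid 5 ((0.5454041957855225, 0.5971468091011047), (0.004228315316140652, 0.010095794685184956), 89.54569244384766) [[0.5403397  0.59507275]
 [0.5504352  0.59499264]
 [0.5504687  0.5992209 ]
 [0.5403732  0.599301  ]] 0.12182727932762742
cam [ 1.31248993 -0.17695091  1.18056886]
side red 42 [ 0.46551749 -0.42953363  0.11845353] [ 0.52329219 -0.20925119  0.17683627] [ 0.50771125 -0.41290493  0.13080194]
lid 19 ((0.533659815788269, 0.5968582630157471), (0.006100276485085487, 0.0035801196936517954), 88.64116668701172) [[0.5317979  0.59385145]
 [0.535377   0.59376657]
 [0.53552175 0.5998651 ]
 [0.5319426  0.59994996]] 0.12426633916970949
cam [-0.09743054  0.64255581  0.79524698]
```

View pics/top.png

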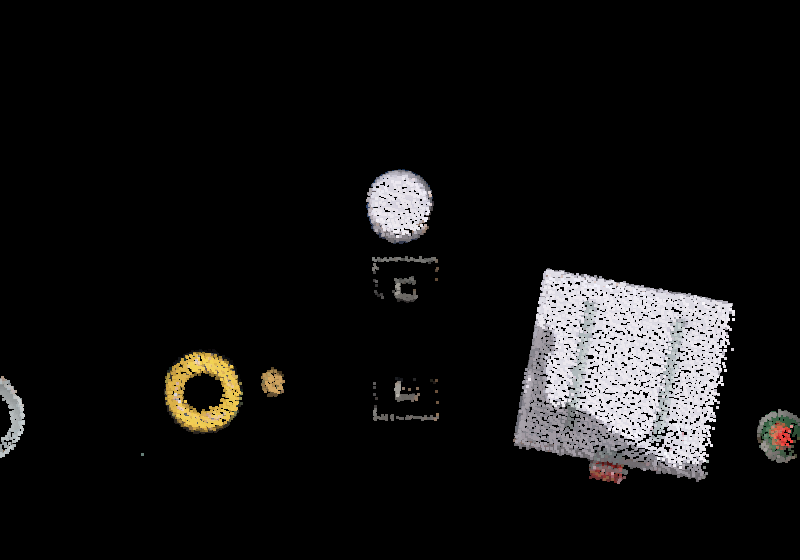

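The top-down map (900 px/m, +x up, +y left) shows the ring centre near (203,391), the case turned slightly around (625,375) with its tab at (607,471), and the plug at (273,382). So the case is on the -y side.

```bash
python3 - <<'E'
from h import *
L=[];Y=[];T=[];G=[]
for n in('scene','side'):
    s=load(n);W=cloud(s).reshape(-1,3);z=W[:,2]
    hsv=cv2.cvtColor(s['color'],cv2.COLOR_RGB2HSV).reshape(-1,3).astype(int)
    box=lambda x0,x1,y0,y1:(W[:,0]>x0)&(W[:,0]<x1)&(W[:,1]>y0)&(W[:,1]<y1)
    red=((hsv[:,0]<8)|(hsv[:,0]>172))&(hsv[:,1]>120)&(z>.13)&box(.45,.55,-.27,-.17); T=W[red]
    print(n,'red',len(T),T.min(0),T.max(0),T.mean(0), 'top',T[T[:,2]>.172].mean(0))
    p=W[(z>.073)&(z<.081)&box(.5,.63,.16,.29)]; 
    if len(p):print('ring',len(p),cv2.minEnclosingCircle(p[:,:2].astype(np.float32)),p[:,:2].min(0)/2+p[:,:2].max(0)/2,np.median(p[:,2]))
    p=W[(z>.119)&(z<.131)&box(.45,.8,-.4,-.1)]; print('lid',len(p),cv2.minAreaRect(p[:,:2].astype(np.float32)),np.median(p[:,2]))
    L.append(p)
p=np.concatenate(L);r=cv2.minAreaRect(p[:,:2].astype(np.float32));print(r);print(cv2.boxPoints(r))
E
```

```text
scene red 127 [ 0.47171454 -0.24030312  0.13040349] [ 0.48739039 -0.206157    0.17941685] [ 0.48120769 -0.22297481  0.15489696] top [ 0.47975848 -0.22291548  0.17512489]
ring 251 ((0.5658026337623596, 0.22558069229125977), 0.0424623042345047) [0.56586348 0.22554499] 0.07621710319181958
lid 3981 ((0.5818288326263428, -0.24135912954807281), (0.21249747276306152, 0.2062828242778778), 79.12032318115234) 0.12576037831726966
side red 106 [ 0.46551749 -0.23991478  0.13243991] [ 0.4801809  -0.2060252   0.17683627] [ 0.47141336 -0.22078166  0.15587714] top [ 0.47155052 -0.22174797  0.17479795]
ring 389 ((0.5617387890815735, 0.22186344861984253), 0.04257863014936447) [0.56214337 0.22288833] 0.07755472158431292
lid 1965 ((0.5750648975372314, -0.2453436404466629), (0.21885958313941956, 0.2107286900281906), 79.42564392089844) 0.1275260333621579
((0.5770447850227356, -0.24454310536384583), (0.22055684030056, 0.21447701752185822), 79.12032318115234)
[[ 0.45091906 -0.3325984 ]
 [ 0.66154104 -0.3730803 ]
 [ 0.70317054 -0.15648782]
 [ 0.49254853 -0.1160059 ]]
```

The manual's scale: shifts go in shares of 0.3 m and turns go in shares of 360 degrees. Converting my numbers, -0.0327 m / 0.3 = -0.109, -0.0162 m / 0.3 = -0.054.

Call:
{"api": "advance", "payload": {
  "deltas": [
    [[0, 0, 0], [-0.109, -0.054, 0], 0],
    [[0, 0, 0], [-0.109, -0.054, 0], 0],
    [[0, 0, 0], [-0.109, -0.054, 0], 0],
    [[0, 0, 0], [-0.109, -0.054, 0], 0],
    [[0, 0, 0], [-0.109, -0.054, 0], 0],
    [[0, 0, 0], [-0.109, -0.054, 0], 0],
    [[0, 0, 0], [-0.109, -0.054, 0], 0]
  ],
  "force": 20
}}

```text
clock: 0.68
tool_pos: [0.5103, -0.2302, 0.2265]
tcp_rot: [-2.221, -2.221, 0.0]
wrist_force: [1.0, -0.7, 0.5]
opening: 0.0495
grasp_force: 0.0
```

Call:
{"api": "advance", "payload": {
  "deltas": [
    [[0, 0, -0.0183], [0, 0, 0], 0],
    [[0, 0, -0.0183], [0, 0, 0], 0],
    [[0, 0, -0.0183], [0, 0, 0], 0],
    [[0, 0, -0.0183], [0, 0, 0], 0],
    [[0, 0, -0.0183], [0, 0, 0], 0],
    [[0, 0, -0.0183], [0, 0, 0], 0]
  ]
}}

```text
clock: 1.18
tool_pos: [0.5113, -0.2288, 0.2264]
tcp_rot: [-1.331, -2.845, 0.0]
wrist_force: [0.1, 0.5, -0.1]
opening: 0.0095
grasp_force: 0.0
```

Call:
{"api": "advance", "payload": {
  "deltas": [
    [[0, 0, -0.0183], [0, 0, 0], 0],
    [[0, 0, -0.0183], [0, 0, 0], 0],
    [[0, 0, -0.0183], [0, 0, 0], 0],
    [[0, 0, -0.0183], [0, 0, 0], 0],
    [[0, 0, -0.0183], [0, 0, 0], 0],
    [[0, 0, -0.0183], [0, 0, 0], 0],
    [[0, 0, 0], [0, 0, 0], 0],
    [[0, 0, 0], [0, 0, 0], 0]
  ]
}}

```text
clock: 1.85
tool_pos: [0.5113, -0.229, 0.2265]
tcp_rot: [-0.305, -3.126, -0.0]
wrist_force: [0.5, -0.7, 0.4]
opening: 0.0008
grasp_force: 0.0
```

```bash
python3 - <<'E'
from h import *
s=snap('side');cv2.imwrite('pics/c1.png',cv2.resize(s['color'][100:280,230:470,::-1],(800,600)))
st=read_state();print(st['tool_pos'],cv2.Rodrigues(st['tcp_rot'])[0].round(3))
E
```

```text
[ 0.51140576 -0.2289592   0.22650872] [[-0.981  0.194 -0.   ]
 [ 0.194  0.981  0.   ]
 [ 0.     0.    -1.   ]]
```

View pics/c1.png

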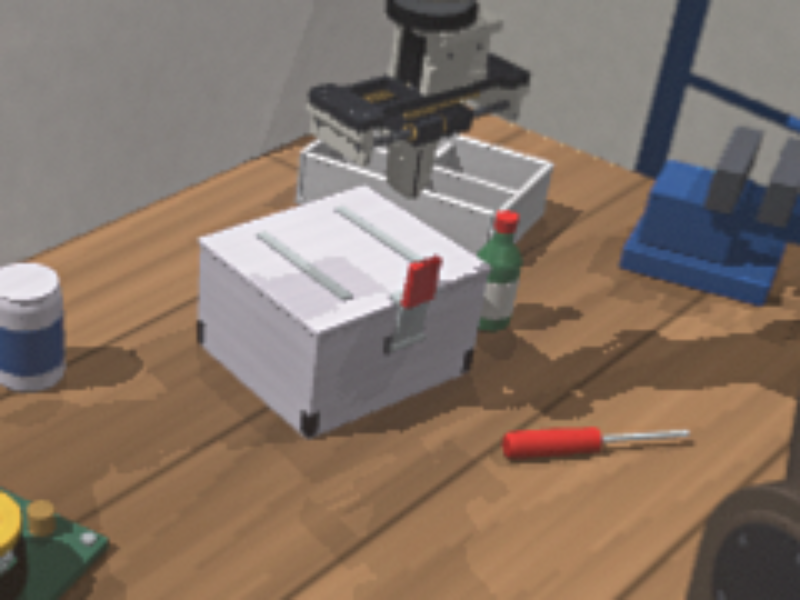

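The shut fingers, at (405,180), hang over the lid behind the red tab at (422,283).

Converted, 0.02 m / 0.3 = 0.0667, 0.018 m / 0.3 = 0.06.

Call:
{"api": "advance", "payload": {
  "deltas": [
    [[0, 0, 0], [0, 0, 0.0667], 0],
    [[0, 0, 0], [0, 0, 0.0667], 0],
    [[0, 0, 0], [0, 0, 0.0667], 0],
    [[0, 0, 0], [0, 0, 0.06], 0],
    [[0, 0, 0], [0, 0, 0], 0]
  ]
}}

```text
clock: 2.32
tool_pos: [0.5094, -0.2282, 0.1454]
tcp_rot: [-0.304, -3.121, -0.002]
wrist_force: [-0.5, -0.0, -0.2]
opening: 0.0002
grasp_force: 0.0
```

Call:
{"api": "advance", "payload": {
  "deltas": [
    [[0, 0, 0], [0.05, 0, 0], 0],
    [[0, 0, 0], [0.0667, 0, 0], 0],
    [[0, 0, 0], [0.0833, 0, 0], 0],
    [[0, 0, 0], [0.0833, 0, 0], 0]
  ]
}}

```text
clock: 2.65
tool_pos: [0.4281, -0.2127, 0.1496]
tcp_rot: [0.303, 3.126, -0.001]
wrist_force: [0.5, 0.3, -0.1]
opening: 0.0003
grasp_force: 0.0
```

Call:
{"api": "advance", "payload": {
  "deltas": [
    [[0, 0, 0], [0.0667, 0, 0.0333], 0],
    [[0, 0, 0], [0.0667, 0, 0.05], 0],
    [[0, 0, 0], [0.0667, 0, 0.0667], 0],
    [[0, 0, 0], [0.0333, 0, 0.0667], 0],
    [[0, 0, 0], [0, 0, 0], 0]
  ]
}}

```text
clock: 3.07
tool_pos: [0.3557, -0.1987, 0.0821]
tcp_rot: [-0.303, -3.122, -0.002]
wrist_force: [-1.2, -0.2, 0.0]
opening: 0.0006
grasp_force: 0.0
```

```bash
python3 - <<'E'
from h import *
s=snap('side');cv2.imwrite('pics/c2.png',cv2.resize(s['color'][70:310,220:540,::-1],(800,600)))
E
```

```text
(no output)
```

View pics/c2.png

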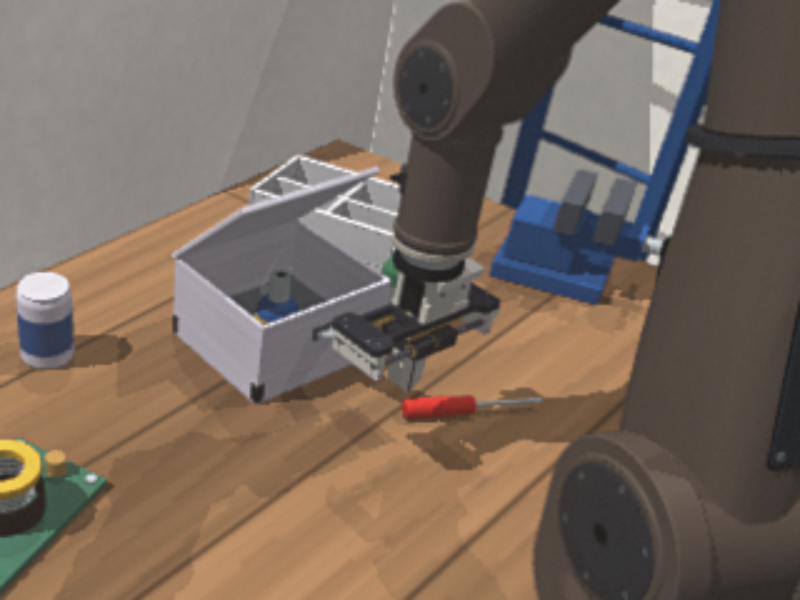

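The lid is rising and the flask neck shows at (282,275). The hasp is hidden behind the gripper, so I raise the arm, then measure.

Converted, -0.035 m / 0.3 = -0.1167, -0.02 m / 0.3 = -0.0667.

Call:
{"api": "advance", "payload": {
  "deltas": [
    [[0, 0, 0], [0, 0, -0.0667], 0.0],
    [[0, 0, 0], [0, 0, -0.1167], 0.0],
    [[0, 0, 0], [0, 0, -0.1167], 0.09],
    [[0, 0, 0], [0, 0, -0.1167], 0.09],
    [[0, 0, 0], [0, 0, -0.1167], 0.09],
    [[0, 0, 0], [0, 0, -0.0667], 0.09],
    [[0, 0, 0], [0, 0, 0], 0.09],
    [[0, 0, 0], [0, 0, 0], 0.09],
    [[0, 0, 0], [0, 0, 0], 0.09],
    [[0, 0, 0], [0, 0, 0], 0.09]
  ]
}}

```text
clock: 3.95
tool_pos: [0.3593, -0.1993, 0.2635]
tcp_rot: [-0.299, -3.126, -0.001]
wrist_force: [0.7, 0.8, -0.4]
opening: 0.0496
grasp_force: 0.0
```

```bash
python3 - <<'E'
from h import *
a=snap('side');b=snap('scene')
im=np.hstack([cv2.resize(a['color'][100:300,230:430,::-1],(400,400)),cv2.resize(b['color'][170:310,120:260,::-1],(400,400))])
cv2.imwrite('pics/c3.png',im)
for n in('scene','side'):
    s=load(n);W=cloud(s).reshape(-1,3);z=W[:,2]
    hsv=cv2.cvtColor(s['color'],cv2.COLOR_RGB2HSV).reshape(-1,3).astype(int)
    near=np.hypot(W[:,0]-.578,W[:,1]+.243)<.06
    p=W[near&(z>.085)&(z<.118)]
    print(n,len(p), p.min(0) if len(p) else 0,p.max(0) if len(p) else 0,p.mean(0) if len(p) else 0)
    t=p[p[:,2]>.105] if len(p) else p
    if len(t):print('top',len(t),cv2.minEnclosingCircle(t[:,:2].astype(np.float32)))
    q=W[near&(abs(hsv[:,0]-113)<15)&(hsv[:,1]>120)&(z>.03)&(z<.085)]
    if len(q)>30:
        A=np.c_[2*q,np.ones(len(q))]; x=np.linalg.lstsq(A,(q**2).sum(1),rcond=None)[0]; print('ball',len(q),x[:3],np.sqrt(x[3]+x[:3]@x[:3]))
    red=((hsv[:,0]<8)|(hsv[:,0]>172))&(hsv[:,1]>120)&(z>.04)&(W[:,0]>.33)&(W[:,0]<.5)&(W[:,1]>-.29)&(W[:,1]<-.15); T=W[red]
    if len(T):print('tab',len(T),T.min(0),T.max(0))
    e=(hsv[:,1]<60)&(z>.113)&(z<.122)&(W[:,0]>.45)&(W[:,0]<.72)&(W[:,1]>-.4)&(W[:,1]<-.1)
    p=W[e];print('rim',len(p),cv2.minAreaRect(p[:,:2].astype(np.float32)))
E
```

```text
scene 62 [ 0.57371238 -0.25598303  0.09596039] [ 0.59811748 -0.22935277  0.11506121] [ 0.58648707 -0.24230601  0.10823396]
top 56 ((0.585909366607666, -0.24364963173866272), 0.01324797235429287)
tab 141 [ 0.40076652 -0.23005203  0.10155715] [ 0.44489764 -0.19346834  0.12877076]
rim 344 ((0.5695970058441162, -0.23975174129009247), (0.21098551154136658, 0.2422337383031845), 79.6776351928711)
side 80 [ 0.56799297 -0.25725462  0.0858379 ] [ 0.5958535  -0.23083405  0.11310416] [ 0.57856912 -0.24075687  0.10276014]
top 41 ((0.5823549628257751, -0.2453472763299942), 0.015025874599814415)
ball 91 [ 0.58101994 -0.24280422  0.05536176] 0.023721915539190182
tab 90 [ 0.39560983 -0.23158931  0.10309842] [ 0.44241015 -0.19472092  0.1287243 ]
rim 493 ((0.5657669901847839, -0.24237234890460968), (0.21549628674983978, 0.24145442247390747), 78.54591369628906)
```

View pics/c3.png

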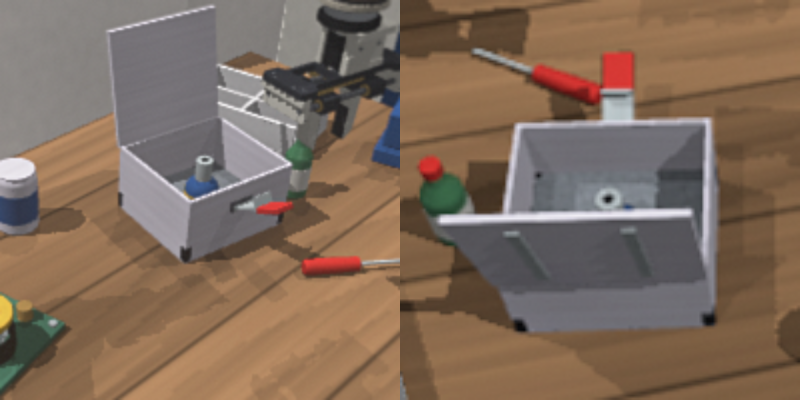

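The lid stands wide open, the hasp is nearly level (about 1.2 rad), and the flask neck is at about (0.583, -0.244), top at 0.111.

Converted, -0.035 m / 0.3 = -0.1167, -0.02 m / 0.3 = -0.0667.

Call:
{"api": "advance", "payload": {
  "deltas": [
    [[0, 0, 0], [-0.0667, 0, 0], 0.09],
    [[0, 0, 0], [-0.1167, 0, 0], 0.09],
    [[0, 0, 0], [-0.1167, 0, 0], 0.09],
    [[0, 0, 0], [-0.1167, 0, 0], 0.09],
    [[0, 0, 0], [-0.1167, 0, 0], 0.09],
    [[0, 0, 0], [-0.1167, 0, 0], 0.09],
    [[0, 0, 0], [-0.0667, 0, 0], 0.09],
    [[0, 0, 0], [-0.045, 0, 0], 0.09],
    [[0, 0, 0], [0, 0, 0], 0.09],
    [[0, 0, 0], [0, 0, 0], 0.09]
  ]
}}

```text
clock: 4.88
tool_pos: [0.5835, -0.2426, 0.2623]
tcp_rot: [-0.299, -3.125, -0.001]
wrist_force: [-0.1, -0.4, 0.1]
opening: 0.0901
grasp_force: 0.0
```

Call:
{"api": "advance", "payload": {
  "deltas": [
    [[0, 0, 0], [0, 0, 0.0667], 0.09],
    [[0, 0, 0], [0, 0, 0.1], 0.09],
    [[0, 0, 0], [0, 0, 0.1], 0.09],
    [[0, 0, 0], [0, 0, 0.0833], 0.09],
    [[0, 0, 0], [0, 0, 0], 0.09],
    [[0, 0, 0], [0, 0, 0], 0.09]
  ]
}}

```text
clock: 5.38
tool_pos: [0.5821, -0.2427, 0.1582]
tcp_rot: [-0.3, -3.124, -0.001]
wrist_force: [0.6, 0.1, 1.2]
opening: 0.0901
grasp_force: 0.0
```

```bash
python3 - <<'E'
from h import *
a=snap('wrist')
im=np.hstack([a['color'][:,:,::-1],snap('side')['color'][100:300,230:470,::-1].repeat(1,0)[:, :] if 0 else cv2.resize(snap('side')['color'][90:300,230:350,::-1],(240,420))])
cv2.imwrite('pics/c4.png',im);st=read_state();print(st['tool_pos'],st['tcp_rot'],st['opening'])
E
```

```text
[ 0.58429465 -0.2431821   0.16071021] [ 2.99643573e-01  3.12509917e+00 -8.54183844e-04] 0.08999475434680865
```

View pics/c4.png

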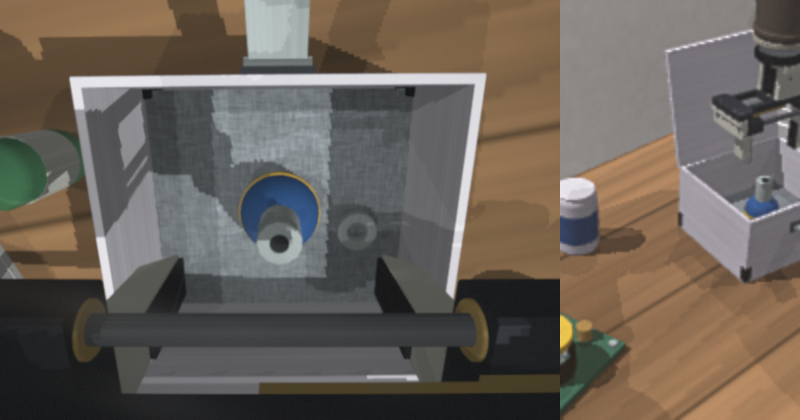

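The wrist view shows the neck's hole at (279,242), midway between the fingers at (165,290) and (400,290), with the bearing at (357,230). I check the neck's position with the wrist depth.

```bash
python3 - <<'E'
from h import *
s=load('wrist');W=cloud(s);r=W[215:275,245:315].reshape(-1,3)
p=r[(r[:,2]>.104)&(r[:,2]<.118)];print(len(p),cv2.minEnclosingCircle(p[:,:2].astype(np.float32)),np.median(p[:,2]))
E
```

```text
1649 ((0.5851467847824097, -0.24445374310016632), 0.014181229285895824) 0.11026194252944467
```

Converted, 0.03 m / 0.3 = 0.1, 0.025 m / 0.3 = 0.0833.

Call:
{"api": "advance", "payload": {
  "deltas": [
    [[0, 0, 0], [-0.0033, -0.0033, 0.0833], 0.09],
    [[0, 0, 0], [0, 0, 0.1], 0.09],
    [[0, 0, 0], [0, 0, 0.0667], 0.09],
    [[0, 0, 0], [0, 0, 0.02], 0.09],
    [[0, 0, 0], [0, 0, 0], 0.05],
    [[0, 0, 0], [0, 0, 0], 0.02],
    [[0, 0, 0], [0, 0, 0], 0.01],
    [[0, 0, 0], [0, 0, 0], 0.01],
    [[0, 0, 0], [0, 0, 0], 0.01],
    [[0, 0, 0], [0, 0, 0], 0.01]
  ],
  "force": 45
}}

```text
clock: 6.32
tool_pos: [0.585, -0.2442, 0.0786]
tcp_rot: [0.299, 3.126, -0.001]
wrist_force: [-0.3, -0.1, 0.8]
opening: 0.0546
grasp_force: 0.0
```

Call:
{"api": "advance", "payload": {
  "deltas": [
    [[0, 0, 0], [0, 0, 0], 0.01],
    [[0, 0, 0], [0, 0, 0], 0.01],
    [[0, 0, 0], [0, 0, 0], 0.01],
    [[0, 0, 0], [0, 0, 0], 0.01],
    [[0, 0, 0], [0, 0, 0], 0.01]
  ],
  "force": 45
}}

```text
clock: 6.73
tool_pos: [0.5846, -0.2438, 0.0779]
tcp_rot: [0.299, 3.127, 0.0]
wrist_force: [-0.2, 0.9, 1.9]
opening: 0.0273
grasp_force: 45.0
```

Converted, -0.03 m / 0.3 = -0.1, -0.025 m / 0.3 = -0.0833.

Call:
{"api": "advance", "payload": {
  "deltas": [
    [[0, 0, 0], [0, 0, -0.05], 0.01],
    [[0, 0, 0], [0, 0, -0.0833], 0.01],
    [[0, 0, 0], [0, 0, -0.1], 0.01],
    [[0, 0, 0], [0, 0, -0.1], 0.01],
    [[0, 0, 0], [0, 0, -0.1], 0.01],
    [[0, 0, 0], [0, 0, -0.0833], 0.01],
    [[0, 0, 0], [0, 0, -0.05], 0.01],
    [[0, 0, 0], [0, 0, 0], 0.01]
  ]
}}

```text
clock: 7.4
tool_pos: [0.586, -0.2445, 0.2511]
tcp_rot: [0.299, 3.122, -0.002]
wrist_force: [0.5, 0.7, -3.4]
opening: 0.0273
grasp_force: 45.0
```

```bash
python3 - <<'E'
from h import *
st=read_state();R=cv2.Rodrigues(st['tcp_rot'])[0];print(st['tool_pos'],st['opening'],st['grasp_force'])
print(R.T@(np.array([.564,.224,.25])-st['tool_pos']))
E
```

```text
[ 0.58598001 -0.24447289  0.25113628] 0.027310348800504917 44.995771050453186
[1.10519013e-01 4.55781487e-01 2.05061111e-04]
```

Converted, 0.0304 m / 0.3 = 0.1013, 0.0074 m / 0.3 = 0.0247.

Call:
{"api": "advance", "payload": {
  "deltas": [
    [[0, 0, 0], [0.0123, 0.0507, 0], 0.01],
    [[0, 0, 0], [0.0247, 0.1013, 0], 0.01],
    [[0, 0, 0], [0.0247, 0.1013, 0], 0.01],
    [[0, 0, 0], [0.0247, 0.1013, 0], 0.01],
    [[0, 0, 0], [0.0247, 0.1013, 0], 0.01],
    [[0, 0, 0], [0.0247, 0.1013, 0], 0.01],
    [[0, 0, 0], [0.0247, 0.1013, 0], 0.01],
    [[0, 0, 0], [0.0247, 0.1013, 0], 0.01]
  ]
}}

```text
clock: 8.07
tool_pos: [0.5717, -0.0079, 0.2455]
tcp_rot: [-0.299, -3.124, 0.001]
wrist_force: [0.3, -0.1, -3.5]
opening: 0.0272
grasp_force: 45.0
```

Call:
{"api": "advance", "payload": {
  "deltas": [
    [[0, 0, 0], [0.0247, 0.1013, 0], 0.01],
    [[0, 0, 0], [0.0247, 0.1013, 0], 0.01],
    [[0, 0, 0], [0.0247, 0.1013, 0], 0.01],
    [[0, 0, 0], [0.0247, 0.1013, 0], 0.01],
    [[0, 0, 0], [0.0247, 0.1013, 0], 0.01],
    [[0, 0, 0], [0.0247, 0.1013, 0], 0.01],
    [[0, 0, 0], [0.0247, 0.1013, 0], 0.01],
    [[0, 0, 0], [0.0123, 0.0507, 0], 0.01],
    [[0, 0, 0], [0, 0, 0], 0.01]
  ]
}}

```text
clock: 8.82
tool_pos: [0.5593, 0.2304, 0.2454]
tcp_rot: [-0.288, -3.124, -0.003]
wrist_force: [-0.1, -0.4, -3.3]
opening: 0.0271
grasp_force: 45.0
```

```bash
python3 - <<'E'
from h import *
a=snap('wrist');b=snap('side');c=snap('scene')
cv2.imwrite('pics/c5.png',np.hstack([cv2.resize(a['color'],(400,300)),cv2.resize(b['color'][130:310,140:380],(400,300))])[:,:,::-1])
print(read_state()['tool_pos'])
for n in('wrist','side','scene'):
    s=load(n);W=cloud(s).reshape(-1,3)
    x=(abs(W[:,0]-.564)<.055)&(abs(W[:,1]-.224)<.055)
    hsv=cv2.cvtColor(s['color'],cv2.COLOR_RGB2HSV).reshape(-1,3).astype(int)
    p=W[x&(W[:,2]>.071)&(W[:,2]<.083)&(abs(hsv[:,0]-25)<8)]
    if len(p)>20:print(n,'ring',len(p),cv2.minEnclosingCircle(p[:,:2].astype(np.float32)),np.median(p[:,2]))
    q=W[x&(W[:,2]>.15)&(abs(hsv[:,0]-113)<15)&(hsv[:,1]>120)&(W[:,2]<.25)]
    if len(q)>50:
        f=lambda c:np.linalg.norm(q-c,axis=1)-.03
        from scipy.optimize import least_squares
        print('ball',len(q),least_squares(f,[.564,.224,.22],loss='soft_l1',f_scale=.002).x)
E
```

```text
[0.56134949 0.22380263 0.24596797]
wrist ring 2598 ((0.5648365020751953, 0.2245955467224121), 0.041050396859645844) 0.07743865701231807
ball 3077 [0.56017807 0.22976595 0.21610275]
side ring 408 ((0.5618718862533569, 0.2218788117170334), 0.042682696133852005) 0.07738159440230302
scene ring 293 ((0.5659302473068237, 0.2252979427576065), 0.04218198359012604) 0.07644825772840656
ball 155 [0.5613287  0.22659765 0.21509481]
```

View pics/c5.png

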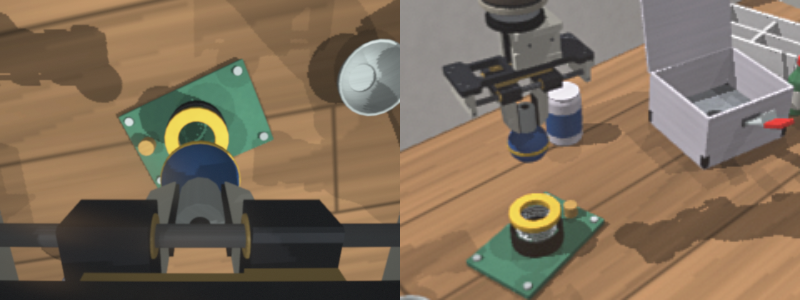

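The flask hangs upright in the grip above and slightly beside the ring, which the side view puts at (535,210). The arm was still settling, so I descend partway and re-check alignment.

Converted, 0.03 m / 0.3 = 0.1, 0.02 m / 0.3 = 0.0667.

Call:
{"api": "advance", "payload": {
  "deltas": [
    [[0, 0, 0], [0, 0, 0.0667], 0.01],
    [[0, 0, 0], [0, 0, 0.1], 0.01],
    [[0, 0, 0], [0, 0, 0.1], 0.01],
    [[0, 0, 0], [0, 0, 0.05], 0.01],
    [[0, 0, 0], [0, 0, 0], 0.01],
    [[0, 0, 0], [0, 0, 0], 0.01],
    [[0, 0, 0], [0, 0, 0], 0.01],
    [[0, 0, 0], [0, 0, 0], 0.01]
  ]
}}

```text
clock: 9.63
tool_pos: [0.5631, 0.2248, 0.1544]
tcp_rot: [0.3, 3.125, 0.002]
wrist_force: [-0.8, 0.4, -3.2]
opening: 0.027
grasp_force: 45.0
```

```bash
python3 - <<'E'
from h import *
from scipy.optimize import least_squares
for n in('side','scene'):
    s=snap(n);W=cloud(s).reshape(-1,3)
    x=(abs(W[:,0]-.564)<.055)&(abs(W[:,1]-.224)<.055)
    hsv=cv2.cvtColor(s['color'],cv2.COLOR_RGB2HSV).reshape(-1,3).astype(int)
    q=W[x&(W[:,2]>.09)&(abs(hsv[:,0]-113)<15)&(hsv[:,1]>120)&(W[:,2]<.15)]
    f=lambda c:np.linalg.norm(q-c,axis=1)-.03
    print('ball',len(q),least_squares(f,[.564,.224,.12],loss='soft_l1',f_scale=.002).x)
st=read_state();R=cv2.Rodrigues(st['tcp_rot'])[0];print(st['tool_pos'],R.round(3),st['wrist_force'])
print(R.T@(np.array([.5645,.224,.13])-st['tool_pos']))
E
```

```text
ball 30 [0.56327077 0.22152508 0.12582646]
ball 130 [0.56355294 0.22597342 0.12379686]
[0.56288339 0.22495498 0.15414991] [[-0.982  0.19   0.002]
 [ 0.19   0.982  0.001]
 [-0.002  0.001 -1.   ]] [ 0.72865146  0.20598547 -4.13419802]
[-0.00171991 -0.00066184  0.02415259]
```

Converted, 0.01 m / 0.3 = 0.0333, -0.001 m / 0.3 = -0.0033.

Call:
{"api": "advance", "payload": {
  "deltas": [
    [[0, 0, 0], [-0.0033, 0, 0.0333], 0.01],
    [[0, 0, 0], [0, 0, 0.0267], 0.01],
    [[0, 0, 0], [0, 0, 0.02], 0.01],
    [[0, 0, 0], [0, 0, 0.0167], 0.01],
    [[0, 0, 0], [0, 0, 0.0167], 0.01],
    [[0, 0, 0], [0, 0, 0], 0.01],
    [[0, 0, 0], [0, 0, 0], 0.01]
  ],
  "force": 60
}}

```text
clock: 10.32
tool_pos: [0.5639, 0.2251, 0.1193]
tcp_rot: [0.299, 3.126, 0.002]
wrist_force: [2.8, 1.5, 3.3]
opening: 0.027
grasp_force: 60.0
```

Call:
{"api": "advance", "payload": {
  "deltas": [
    [[0, 0, 0], [0, 0, 0.0133], 0.01],
    [[0, 0, 0], [0, 0, 0.0133], 0.01],
    [[0, 0, 0], [0, 0, 0.01], 0.01],
    [[0, 0, 0], [0, 0, 0], 0.01],
    [[0, 0, 0], [0, 0, 0], 0.01]
  ]
}}

```text
clock: 10.73
tool_pos: [0.5641, 0.2252, 0.109]
tcp_rot: [0.299, 3.125, 0.002]
wrist_force: [1.7, 0.6, 7.5]
opening: 0.027
grasp_force: 60.0
```

Converted, 0.002 m / 0.3 = 0.0067.

Call:
{"api": "advance", "payload": {
  "deltas": [
    [[0, 0, 0], [0, 0, 0.0067], 0.01],
    [[0, 0, 0], [0, 0, 0.0067], 0.01],
    [[0, 0, 0], [0, 0, 0.0067], 0.01],
    [[0, 0, 0], [0, 0, 0], 0.01],
    [[0, 0, 0], [0, 0, 0], 0.01]
  ]
}}

```text
clock: 11.15
tool_pos: [0.5644, 0.2253, 0.1039]
tcp_rot: [0.299, 3.124, 0.003]
wrist_force: [0.6, -0.2, 14.3]
opening: 0.027
grasp_force: 60.0
```

Call:
{"api": "advance", "payload": {
  "deltas": [
    [[0, 0, 0], [0, 0, 0.0067], 0.01],
    [[0, 0, 0], [0, 0, 0], 0.01],
    [[0, 0, 0], [0, 0, 0], 0.01],
    [[0, 0, 0], [0, 0, 0], 0.01]
  ]
}}

```text
clock: 11.48
tool_pos: [0.5648, 0.2254, 0.1035]
tcp_rot: [0.299, 3.123, 0.003]
wrist_force: [-3.5, -2.6, 27.4]
opening: 0.027
grasp_force: 60.0
```

The force jumped while z stayed put, so the ring appears to be on its sleeve. I check with a picture.

```bash
python3 - <<'E'
from h import *
a=snap('side');b=snap('scene')
cv2.imwrite('pics/c6.png',np.hstack([cv2.resize(a['color'][200:320,160:280],(400,400),interpolation=2),cv2.resize(a['color'][60:320,180:440],(400,400))])[:,:,::-1])
for s in(a,b):
    W=cloud(s).reshape(-1,3);hsv=cv2.cvtColor(s['color'],cv2.COLOR_RGB2HSV).reshape(-1,3).astype(int)
    x=(np.hypot(W[:,0]-.564,W[:,1]-.224)<.046)
    p=W[x&(abs(hsv[:,0]-25)<8)&(hsv[:,1]>150)&(W[:,2]>.045)&(W[:,2]<.085)]
    print(len(p),np.percentile(p[:,2],[10,50,90]),cv2.minEnclosingCircle(p[:,:2].astype(np.float32)))
st=read_state();print(st['wrist_force'],st['tool_pos'])
E
```

```text
285 [0.05056526 0.05720764 0.05994951] ((0.5612518787384033, 0.22447071969509125), 0.041074495762586594)
187 [0.04911651 0.05552695 0.05919974] ((0.5707029700279236, 0.22430948913097382), 0.040163617581129074)
[-4.57668305 -2.87633132 28.70111383] [0.56473082 0.22547285 0.10355135]
```

View pics/c6.png

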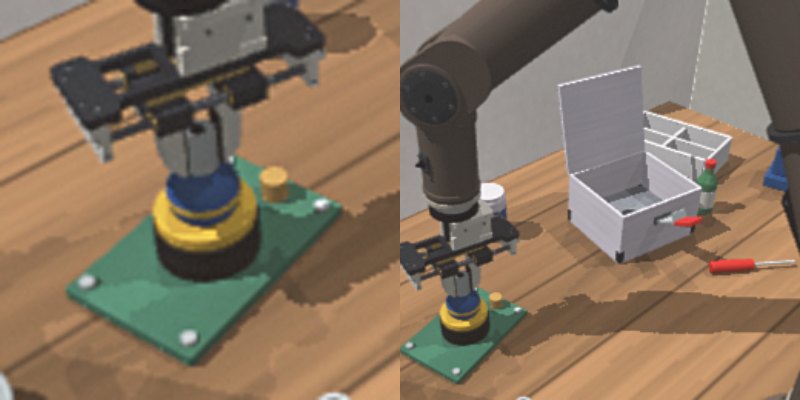

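The ring, at (207,215), sits on its sleeve with no gap (top at about 57 mm). The flask is upright in it, the lid is open and the hasp is down.

```bash
python3 -c "
from cell import manip; print(manip.hand_in())"
```

```text
the job is handed in; nothing more can be done
None
```

The job is handed in with the flask held upright and pressed down (about 30 N) in the ring, which is fully down on its sleeve; the lid is open and the hasp well clear, and I saw no other object moved.

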